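# Book in a carton with the touch-reader wand

## Task

Take the orange touch-reader wand out of its black holster and book in the white carton: hold the wand square to the carton's sloping face and press its sprung brass nose gently onto the round steel button, so that the nose is pushed in about half of its travel and not against its stop, and keep it still there for two seconds. Then put the wand back upright in the holster with its collar down on the rim and let go; leave everything else where it stands.

Things in the scene. Friction and masses are not known exactly. Their poses are not given: they have to be found in the camera images.
- wand: loose reader, 0.175 kg, nose down in the holster. Origin: centre of the underside of its black collar (disc 64 mm across, 8 thick), which rests on the holster's rim; z along the wand away from the nose (up). Orange handle above: 40 mm along x, 28 along y, to z = 87; grip across the 28 mm at z = 45. Below: grey barrel 32 mm across to z = -41, brass nose 16 mm across, tip at z = -68 mm
- wand_tip (a point): the very tip of the wand's nose, on the wand's axis, 68 mm below the collar's underside when the nose is out; axes parallel to the wand's
- wand_nose (a joint): how far the wand's sprung nose is pushed in, m: 0 out, 0.016 against its stop. About 2 N starts it, 5.6 N gives 0.008, 9.2 N reaches the stop
- holster: black round holster fixed to the table: foot 96 mm across, upright tube 54 mm outside and 44 mm inside diameter, its flat rim 98 mm above the table. Origin: centre of the underside, on the table
- stand: sloping rest fixed to the table, base 165 (x) x 150 (y) x 8 mm; origin: centre of its underside, z up. A white carton 126 x 150 x 50 mm lies on its 30 degree slope, broad face up and towards -x; top edge at most 170 mm up. The carton's carrier was set in or out on stiff guide rods, square to the slope, anywhere over 20 mm; it does not give under gentle pressing
- tag_line (a point): point fixed to the rest, on the line square to the slope through the steel button (22 mm across, in a blue ring 38 mm across, on the carton's face). z points out of the face (30 degrees from vertical), y is level, x runs up the slope. The button's surface lies 0 to 20 mm out along +z from here, unmeasured: find it by touch or eye. The carton's face is 4 mm below the button's surface
- plug: bystander: white plug adapter, 45 x 45 x 36 mm, origin at its underside
- jar: bystander: jar of screws with a red lid, 63 mm across, 80 mm tall, origin at its underside
- tape_measure: bystander: teal tape measure, 36 x 82 x 65 mm, origin at its underside
- sleeve: bystander: grey pipe sleeve standing on end, 32 mm across, 45 mm tall, origin at its underside
Mind the look-alikes: they are no part of the job. Leave any pink look-alike of the wand alone.

How it is judged:
By the outcome, as a careful person would: the job done as asked, in the order asked, and still so for the second after the job is handed in, with the robot touching nothing.
It also fails if it takes over 56 s, if anything falls off the work surface, if the arm or the gripper's body presses on something with over 40 N, if the wrist force passes 120 N, or if a joint passes its speed limit or range.

## Robot

A 6-joint arm with a two-finger parallel gripper is mounted at the origin on a cart in front of the work surface, level with it; the furniture and walls round the work are solid. World frame = base frame: x ahead of the robot, y to its left, z up, the work surface at z = 0. Lengths are in m, angles in rad, forces in N, time in s.
With the tool pointing down it reaches from about 0.225 to 0.875 m from the base axis. Payload 3.4 kg.
Tool frame: the origin (TCP) lies on the mounting face of the last link; the fingertips stand 173 mm ahead of it and the grasp point (between the pads) lies 155 mm ahead of it; z points along the fingers, y is the line along which they close (so a half turn about z gives the same grasp; the last joint's range is limited). The gripper opens to 85 mm and grips with 20 to 120 N. Pads are 22 mm wide; open, the fingers measure 114 mm over their backs; the gripper's body (76 mm by 85 mm) begins 54 mm behind the grasp point. The pads swing forward as they close: fully open they stand 13 mm farther back than shut.
Start: joints at [-1.39, 0.276, 1.505, -0, 1.361, -0.121], TCP at [0.171, -0.549, 0.405] pointing down, gripper open.
Joint ranges: [-2.89, 2.89], [-0.75, 2.08], [0.22, 2.7], [-1.18, 4.32], [0.11, 2.71], [-2.7, 2.7]. Speed limits (rad/s): [2.57, 2.57, 3.14, 3.14, 3.14, 3.14].

## Interface

Orientations are given as a unit quaternion [w, x, y, z].
In Python, from rig import manip gives the robot as it stands.
- The arm moves only by the tool carry_out, never from a script. Its arguments are lists of equal length, an entry for each row: "linear": the shift along the world's x, y, z each as a share of 500 mm, from -1 to 1, a list of three; "angular": the turn, a rotation vector about the world's x, y, z each as a share of 0.08 rad, from -1 to 1, a list of three; "hand": the opening, from 0 (shut) to 1 (fully open). In form: {"linear": [[x, y, z], ...], "angular": [[rx, ry, rz], ...], "hand": [hand, ...]}. A call has 1 to 8 rows; each row shifts and turns the commanded pose from where the row before left it; what a row does not reach is not made up. A row lasts 1/12 s, in which the tool goes at most 41.7 mm and 7.16 degrees, less where a joint would pass 70% of its speed; a pose out of reach is approached as far as the arm can. A call with a number of a shift or a turn outside -1 to 1 is refused whole. A call with a gripper value outside its range is refused whole. The fingers move at their own pace and stop on an object; "force" is the grip in N (left out, the last holds). Time passes only in rows, so rows that do not move let the fingers close. It gives the time, the measured TCP pose, the force, the opening and the grip force at its end, in the units of the state.
- manip.get_state(): the state, without advancing time (a new reading comes with each control period).
- manip.get_image(name): name is "scene" or "top" or "wrist"; returns the picture (480x640x3 uint8, red, green, blue); there is no depth.
- manip.camera_params(name): a dict with "fx", "fy", "cx", "cy" (pixels), "view" (4x4, takes a point from world to camera coordinates); the wrist camera has in their place "hand_eye" (4x4, takes a point from camera to tool coordinates, whose origin is the TCP and whose axes are the flange's). Camera axes: x right, y down, z forward; pixel columns grow to the right and rows downward; lengths in m; the calibration is good to about 2 mm. The wrist camera is an equidistant fisheye: a pixel r from the principal point sees the ray r / f radians off the axis. A picture is of the moment at which its call begins: read the wrist's pose just before it. camera_params takes no time and is no camera call.
- manip.sign_off(): hands the job in; it is judged then, once.
The state is a dict: "clock": time; "qpos": joint angles; "qd": joint speeds; "effort": joint torques, N m; "position": TCP position; "ee_rot": TCP orientation; "contact_force": force on the tool from outside, world axes, zero at the start; "moment": the same for the moment, N m; "width": finger opening in m; "gripper_force": force on a finger pad.
Only numpy, scipy, OpenCV 4.12 (cv2) and the standard library are available. Lean on these libraries where they do the work, as an engineer would, in place of code of your own. Each camera call takes 0.05 s, during which the arm holds its last target. There are 200 camera calls.

## Working session

There is one attempt and no reset: what is moved stays moved. The work goes in short steps, Python scripts to look and compute and a tool call to move; the robot and the scene stay as the last step left them, time stands still between calls to the robot, and variables do not carry over. Pictures are saved under pics/ and viewed, at most 10 in all, crops included, and the job is handed in when it is done.

Besides the shell and the picture viewer there is one more tool, called as name(argument=value, ...) on one line, values as JSON. carry_out: Moves the arm, as the interface text tells. Its arguments: {"type":"object","properties":{"linear":{"type":"array"},"angular":{"type":"array"},"hand":{"type":"array"},"force":{"type":"number"}},"required":["linear","angular","hand"]}

```bash
ls; mkdir -p pics
python3 - <<'E'
from rig import manip
import cv2,numpy as np
np.set_printoptions(precision=4,suppress=True)
s=manip.get_state();print(s)
for n in("scene","top","wrist"):
    im=manip.get_image(n);cv2.imwrite(f"pics/{n}0.png",im[:,:,::-1]);print(n,manip.camera_params(n))
E
```

```text
pics
{'clock': 0.0, 'qpos': array([-1.39  ,  0.2766,  1.5061,  0.    ,  1.3607, -0.1209]), 'qd': array([ 0.0001, -0.0016, -0.0016,  0.0013,  0.0007, -0.0007]), 'effort': array([  0.0002, -41.6784, -24.5808,   0.0002,   0.0113,   0.    ]), 'position': array([ 0.1709, -0.5488,  0.4038]), 'ee_rot': array([-0.0009,  0.9886,  0.1503, -0.    ]), 'contact_force': array([ 0.6263, -0.0162, -0.0677]), 'moment': array([ 0.0626,  0.0189, -0.0262]), 'gripper_force': 0.0, 'width': 0.0856822782393385}
scene {'fx': 565.4878807738295, 'fy': 565.4878807738295, 'cx': 324.2950053858154, 'cy': 243.35199638390722, 'view': array([[ 0.4772, -0.8788, -0.0052, -0.1395],
       [-0.3947, -0.209 , -0.8947,  0.3287],
       [ 0.7851,  0.4291, -0.4466,  0.9157],
       [ 0.    ,  0.    ,  0.    ,  1.    ]])}
top {'fx': 578.4537597648937, 'fy': 578.4537597648937, 'cx': 317.25439661506033, 'cy': 237.17095409931332, 'view': array([[-0.0051, -0.9999, -0.0141,  0.1171],
       [-0.9943,  0.0066, -0.1066,  0.5275],
       [ 0.1067,  0.0134, -0.9942,  1.3595],
       [ 0.    ,  0.    ,  0.    ,  1.    ]])}
wrist {'fx': 371.64829954431775, 'fy': 371.64829954431775, 'cx': 314.92102133815496, 'cy': 246.59966632331844, 'hand_eye': array([[-0.    , -0.9603, -0.279 ,  0.071 ],
       [ 1.    , -0.0001,  0.0002,  0.0001],
       [-0.0002, -0.279 ,  0.9603,  0.0309],
       [ 0.    ,  0.    ,  0.    ,  1.    ]])}
```

View pics/scene0.png

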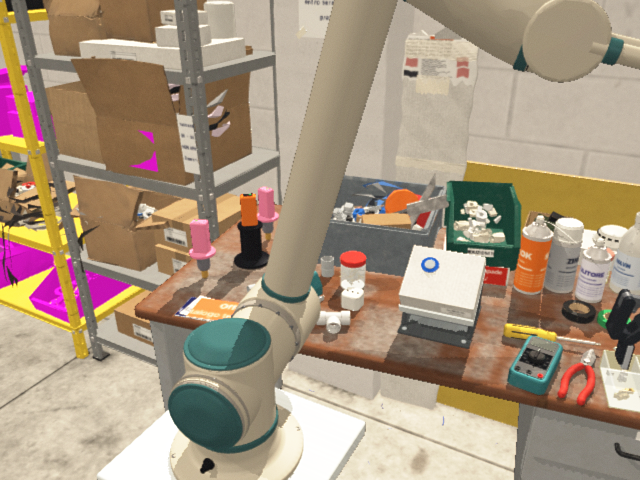

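View pics/top0.png

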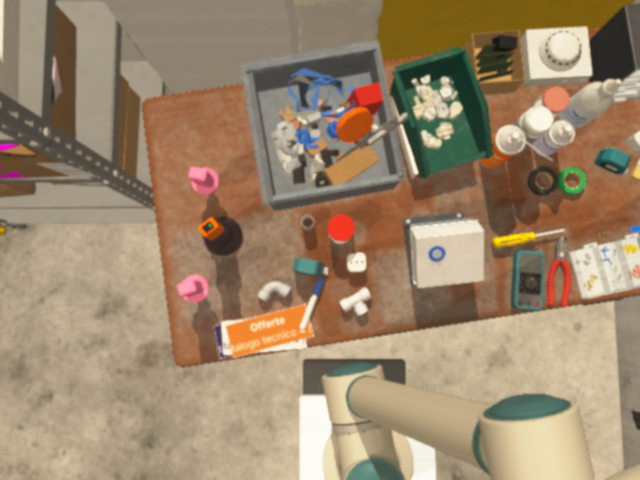

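Scene view: orange wand at (249,210) in its black holster (251,258), pink look-alikes at (201,240) and (266,205), carton with blue ring at (430,264). Top view: wand (211,228), holster (222,236), ring (437,254).

```bash
cat > h.py <<'E'
import numpy as np,cv2
from rig import manip
np.set_printoptions(precision=4,suppress=True)
C={n:manip.camera_params(n) for n in("scene","top","wrist")}
def ray(n,u,v,T=None):
    c=C[n];x=(u-c["cx"])/c["fx"];y=(v-c["cy"])/c["fy"]
    if n=="wrist":
        r=np.hypot(x,y);k=np.sin(r)/r if r>1e-9 else 1
        M=T@c["hand_eye"];d=np.array([x*k,y*k,np.cos(r)])
    else: M=np.linalg.inv(c["view"]);d=np.array([x,y,1.])
    d=M[:3,:3]@d;return M[:3,3],d/np.linalg.norm(d)
def onz(n,u,v,z,T=None):
    o,d=ray(n,u,v,T);return o+d*(z-o[2])/d[2]
def tri(*rs):
    A=sum(np.eye(3)-np.outer(d,d) for o,d in rs);b=sum((np.eye(3)-np.outer(d,d))@o for o,d in rs)
    p=np.linalg.solve(A,b);return p,[np.linalg.norm(np.cross(p-o,d)) for o,d in rs]
def blobs(im,lo,hi,box=None,amin=15):
    h=cv2.cvtColor(im,cv2.COLOR_RGB2HSV);m=cv2.inRange(h,lo,hi)
    if box: 
        k=np.zeros_like(m);x0,y0,x1,y1=box;k[y0:y1,x0:x1]=255;m&=k
    n,l,s,c=cv2.connectedComponentsWithStats(m);return m,l,[(i,s[i],c[i]) for i in range(1,n) if s[i,4]>=amin]
E
python3 - <<'E'
from h import *
t=cv2.imread("pics/top0.png")[:,:,::-1];s=cv2.imread("pics/scene0.png")[:,:,::-1]
P={}
for n,im,b in(("top",t,(415,235,460,275)),("scene",s,(410,250,450,280))):
    m,l,B=blobs(im,(100,120,60),(125,255,255),b);
    c=cv2.findContours(m,cv2.RETR_EXTERNAL,cv2.CHAIN_APPROX_NONE)[0];c=max(c,key=len)
    e=cv2.fitEllipse(c);print(n,e);P[n]=ray(n,*e[0])
print("ring",tri(P["top"],P["scene"]))
for n,im,b in(("top",t,(190,205,240,260)),("scene",s,(235,185,265,235))):
    m,l,B=blobs(im,(3,170,60),(18,255,255),b);print(n,[(x[1],x[2]) for x in B])
for uv in((197,223),(212,218),(224,228),(207,238)): print(onz("top",*uv,0.185))
a=cv2.resize(t[195:265,170:260],(0,0),fx=6,fy=6,interpolation=2)[:,:,::-1]
q=cv2.resize(s[180:275,225:285],(0,0),fx=4.4,fy=4.4,interpolation=2)[:,:,::-1]
o=np.zeros((420,804,3),np.uint8);o[:a.shape[0],:a.shape[1]]=a;o[:min(420,q.shape[0]),540:]=q[:420,:264];cv2.imwrite("pics/c1.png",o[:,:800])
E
```

```text
top ((436.57232666015625, 253.47406005859375), (12.191618919372559, 13.282121658325195), 67.8895263671875)
scene ((429.5441589355469, 264.4397277832031), (13.617908477783203, 16.805965423583984), 86.98907470703125)
ring (array([ 0.4779, -0.1477,  0.1426]), [np.float64(0.0010260848582109338), np.float64(0.001026084858210976)])
top [(array([198, 216,  26,  25, 356], dtype=int32), array([211.0337, 228.4663]))]
scene [(array([240, 194,  18,  33, 493], dtype=int32), array([248.2576, 210.3631]))]
[0.5437 0.3692 0.185 ]
[0.5543 0.3372 0.185 ]
[0.5325 0.3111 0.185 ]
[0.5112 0.3473 0.185 ]
```

View pics/c1.png

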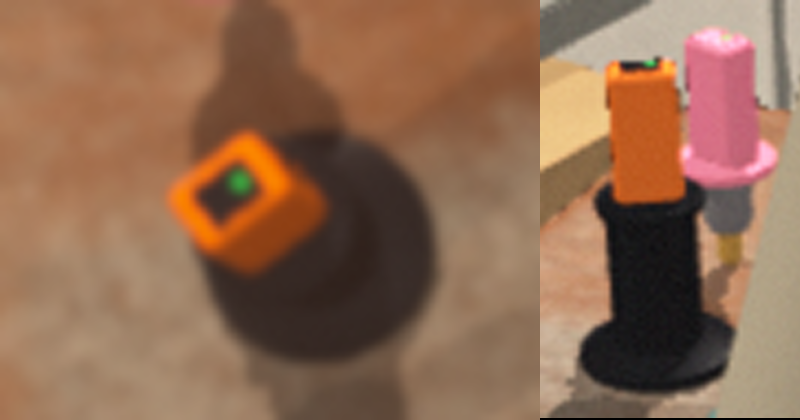

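carry_out(linear=[[0.029,0.07,0.004],[0.029,0.07,0.004],[0.029,0.07,0.004],[0.029,0.07,0.004],[0.029,0.07,0.004],[0.029,0.07,0.004],[0.029,0.07,0.004],[0.029,0.07,0.004]], angular=[[0,0,0.975],[0,0,0.975],[0,0,0.975],[0,0,0.975],[0,0,0.975],[0,0,0.975],[0,0,0.975],[0,0,0.975]], hand=[1,1,1,1,1,1,1,1])

```text
clock: 0.82
position: [0.287, -0.2671, 0.4206]
ee_rot: [-0.0, 0.894, 0.448, 0.0]
contact_force: [1.0, -0.6, 0.1]
width: 0.0853
gripper_force: 0.0
```

carry_out(linear=[[0.029,0.07,0.004],[0.029,0.07,0.004],[0.029,0.07,0.004],[0.029,0.07,0.004],[0.029,0.07,0.004],[0.029,0.07,0.004],[0.029,0.07,0.004],[0.029,0.07,0.004]], angular=[[0,0,0.975],[0,0,0.975],[0,0,0.975],[0,0,0.975],[0,0,0.975],[0,0,0.975],[0,0,0.975],[0,0,0.975]], hand=[1,1,1,1,1,1,1,1])

```text
clock: 1.48
position: [0.4029, 0.013, 0.4369]
ee_rot: [0.0, 0.713, 0.701, 0.0]
contact_force: [1.2, -0.9, -0.6]
width: 0.0856
gripper_force: 0.0
```

carry_out(linear=[[0.031,0.077,0.004],[0.031,0.077,0.004],[0.031,0.077,0.004],[0.031,0.077,0.004],[0.031,0.077,0.004],[0.031,0.077,0.004],[0.031,0.077,0.004],[0.031,0.077,0.004]], angular=[[0,0,1],[0,0,1],[0,0,1],[0,0,1],[0,0,1],[0,0,1],[0,0,1],[0,0,1]], hand=[1,1,1,1,1,1,1,1])

```text
clock: 2.15
position: [0.5271, 0.3212, 0.4524]
ee_rot: [-0.0, 0.456, 0.89, -0.0]
contact_force: [0.8, -0.2, 0.5]
width: 0.0852
gripper_force: 0.0
```

carry_out(linear=[[0,0.014,0],[0,0,0],[0,0,0]], angular=[[0,0,0],[0,0,0],[0,0,0]], hand=[1,1,1])

```text
clock: 2.4
position: [0.5266, 0.3259, 0.4519]
ee_rot: [-0.0, 0.458, 0.889, -0.001]
contact_force: [1.2, -1.4, -0.2]
width: 0.0856
gripper_force: 0.0
```

```bash
cat >> h.py <<'E'
from scipy.spatial.transform import Rotation as R
def pose(s):
    q=np.array(s["ee_rot"]);T=np.eye(4);T[:3,:3]=R.from_quat(q[[1,2,3,0]]).as_matrix();T[:3,3]=s["position"];return T
E
python3 - <<'E'
from h import *
T=pose(manip.get_state());im=manip.get_image("wrist");np.save("pics/T1.npy",T);cv2.imwrite("pics/w1.png",im[:,:,::-1]);print(T)
E
```

```text
[[-0.5805  0.8142 -0.0018  0.5266]
 [ 0.8142  0.5805 -0.0018  0.3259]
 [-0.0004 -0.0025 -1.      0.4519]
 [ 0.      0.      0.      1.    ]]
```

View pics/w1.png

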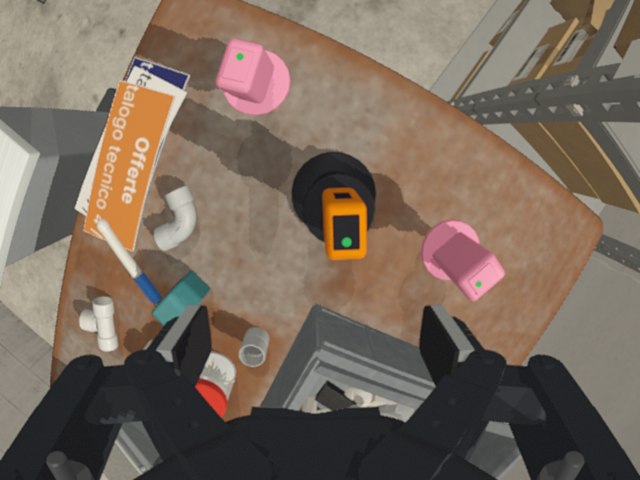

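Run:
```python
import cv2
im=cv2.imread("pics/w1.png")[140:280,270:400];cv2.imwrite("pics/c2.png",cv2.resize(im,(0,0),fx=4.2,fy=4.2,interpolation=2))
```

```text
(no output)
```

View pics/c2.png

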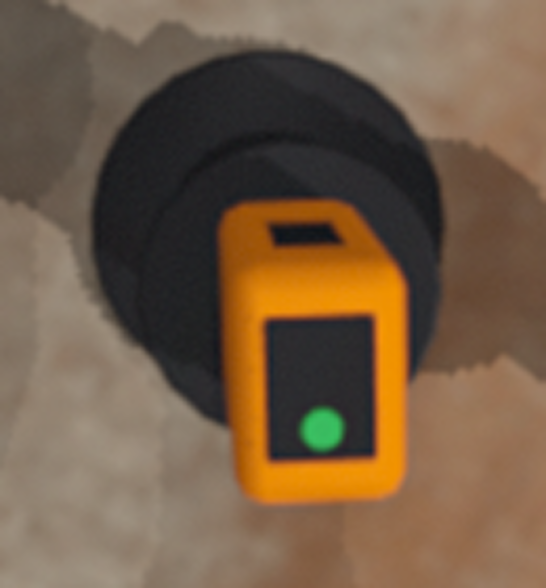

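Run:
```python
from h import *
T=np.load("pics/T1.npy")
f=lambda u,v,z:onz("wrist",270+u/4.2,140+v/4.2,z,T)
L=[f(*p,.185) for p in((266,320),(374,316),(378,460),(268,460))];print(np.array(L))
c=np.mean(L,0);print("top centre",c, f(322,388,.185))
for a,b in((0,3),(1,2),(0,1),(3,2)):
    d=L[a]-L[b];print(np.hypot(*d[:2]),np.degrees(np.arctan2(d[1],d[0])))
print("collar",f(290,285,.106),"foot",f(267,225,.008))
print("tool y yaw",np.degrees(np.arctan2(T[1,1],T[0,1])))
t=(208.8,226.8);print("top cam",onz("top",*t,.185))
# scene cam: pixel of the predicted centre
print("yaw spread radial")
```

```text
[[0.5228 0.3508 0.185 ]
 [0.536  0.3611 0.185 ]
 [0.5506 0.343  0.185 ]
 [0.5364 0.3328 0.185 ]]
top centre [0.5364 0.3469 0.185 ] [0.5363 0.3472 0.185 ]
0.02253816505789483 127.01723592535086
0.023282673783324655 128.80107541428217
0.016757045000016565 -142.04902397151832
0.017485638210667336 -144.49072945379288
collar [0.5349 0.3487 0.106 ] foot [0.5356 0.3475 0.008 ]
tool y yaw 35.488466294270815
top cam [0.5353 0.3438 0.185 ]
yaw spread radial
```

carry_out(linear=[[0.01,0.022,0],[0.009,0.022,-0.01],[0,0,-0.04],[0,0,-0.06],[0,0,-0.06],[0,0,-0.06],[0,0,-0.05],[0,0,-0.028]], angular=[[0,0,0.21],[0,0,0.2],[0,0,0],[0,0,0],[0,0,0],[0,0,0],[0,0,0],[0,0,0]], hand=[1,1,1,1,1,1,1,1])

```text
clock: 3.12
position: [0.5357, 0.3473, 0.2952]
ee_rot: [-0.002, 0.444, 0.896, -0.002]
contact_force: [-0.2, -0.3, 0.2]
width: 0.0853
gripper_force: 0.0
```

carry_out(linear=[[0,0,0],[0,0,0],[0,0,0],[0,0,0],[0,0,0],[0,0,0]], angular=[[0,0,0],[0,0,0],[0,0,0],[0,0,0],[0,0,0],[0,0,0]], hand=[1,0.6,0.45,0.3,0.2,0.1], force=40)

```text
clock: 3.62
position: [0.5366, 0.348, 0.3001]
ee_rot: [0.001, 0.443, 0.896, 0.001]
contact_force: [-0.6, -0.1, 4.5]
width: 0.0277
gripper_force: 29.5
```

carry_out(linear=[[0,0,0],[0,0,0],[0,0,0]], angular=[[0,0,0],[0,0,0],[0,0,0]], hand=[0,0,0], force=45)

```text
clock: 3.87
position: [0.5365, 0.3481, 0.3002]
ee_rot: [0.001, 0.443, 0.896, 0.001]
contact_force: [-1.2, -0.3, 5.4]
width: 0.0272
gripper_force: 35.9
```

Run:
```python
from h import *
s=manip.get_state();T=pose(s);np.save("pics/Tg.npy",T);print(T,s)
```

```text
[[-0.6067  0.7949  0.0018  0.5365]
 [ 0.7949  0.6067  0.0009  0.3481]
 [-0.0004  0.002  -1.      0.3002]
 [ 0.      0.      0.      1.    ]] {'clock': 3.8667, 'qpos': array([ 0.4668,  0.4403,  1.5183, -0.0001,  1.1809, -0.1851]), 'qd': array([-0.0005, -0.0025,  0.0006, -0.0003,  0.0005,  0.0011]), 'effort': array([ -0.0884, -45.747 , -21.1418,   0.0616,  -0.4942,   0.0059]), 'position': array([0.5365, 0.3481, 0.3002]), 'ee_rot': array([0.0006, 0.4435, 0.8963, 0.0008]), 'contact_force': array([-1.239 , -0.3379,  5.421 ]), 'moment': array([-0.1934,  0.279 ,  0.0177]), 'gripper_force': 35.911381244659424, 'width': 0.02721489355290604}
```

carry_out(linear=[[0,0,0.01],[0,0,0.03],[0,0,0.05],[0,0,0.06],[0,0,0.06],[0,0,0.06],[0,0,0.04],[0,0,0.02]], angular=[[0,0,0],[0,0,0],[0,0,0],[0,0,0],[0,0,0],[0,0,0],[0,0,0],[0,0,0]], hand=[0,0,0,0,0,0,0,0])

```text
clock: 4.53
position: [0.5365, 0.3481, 0.4671]
ee_rot: [0.002, 0.444, 0.896, 0.002]
contact_force: [1.2, 0.4, -2.0]
width: 0.0279
gripper_force: 36.1
```

Run:
```python
from h import *
t=cv2.imread("pics/top0.png")[:,:,::-1]
m,l,B=blobs(t,(0,0,140),(180,70,255),(400,205,495,300),500)
for i,s,c in B:
    k=(l==i).astype(np.uint8);cc=max(cv2.findContours(k,0,1)[0],key=len);print(s,c,cv2.approxPolyDP(cv2.convexHull(cc),4,True)[:,0].tolist())
s=manip.get_state();T=pose(s);im=manip.get_image("wrist");cv2.imwrite("pics/w2.png",im[:,:,::-1]);np.save("pics/T2.npy",T);print(s["position"],s["contact_force"],s["width"],s["gripper_force"],s["clock"])
```

```text
[ 410  218   74   70 4429] [447.2845 252.2393] [[476, 219], [483, 229], [483, 279], [417, 287], [410, 225]]
[0.5365 0.3481 0.4671] [ 1.1832  0.3517 -2.0115] 0.027864928406571454 36.11552953720093 4.5333
```

carry_out(linear=[[-0.028,-0.064,0],[-0.028,-0.064,0],[-0.028,-0.064,0],[-0.028,-0.064,0],[-0.028,-0.064,0],[-0.028,-0.064,0],[-0.028,-0.064,0],[-0.028,-0.064,0]], angular=[[0,0,-0.87],[0,0,-0.87],[0,0,-0.87],[0,0,-0.87],[0,0,-0.87],[0,0,-0.87],[0,0,-0.87],[0,0,-0.87]], hand=[0,0,0,0,0,0,0,0])

```text
clock: 5.25
position: [0.423, 0.0907, 0.4619]
ee_rot: [-0.001, 0.674, 0.739, -0.001]
contact_force: [0.8, -1.0, -1.5]
width: 0.0277
gripper_force: 36.6
```

carry_out(linear=[[-0.028,-0.064,0],[-0.028,-0.064,0],[-0.028,-0.064,0],[-0.028,-0.064,0],[-0.028,-0.064,0],[-0.028,-0.064,0],[-0.028,-0.064,0],[-0.028,-0.064,0]], angular=[[0.078,-0.81,0],[0.078,-0.81,0],[0.078,-0.81,0],[0.078,-0.81,0],[0.078,-0.81,0],[0.078,-0.81,0],[0.078,-0.81,0],[0.078,-0.81,0]], hand=[0,0,0,0,0,0,0,0])

```text
clock: 5.92
position: [0.3109, -0.164, 0.4623]
ee_rot: [0.173, 0.65, 0.715, 0.191]
contact_force: [0.3, 0.5, -2.4]
width: 0.0277
gripper_force: 36.6
```

carry_out(linear=[[0,0,0],[0,0,0],[0,0,0]], angular=[[0,0,0],[0,0,0],[0,0,0]], hand=[0,0,0])

```text
clock: 6.17
position: [0.3119, -0.1638, 0.4624]
ee_rot: [0.171, 0.651, 0.714, 0.19]
contact_force: [-0.0, 1.0, -0.4]
width: 0.0278
gripper_force: 36.5
```

Run:
```python
from h import *
s=manip.get_state();T=pose(s);im=manip.get_image("wrist");cv2.imwrite("pics/w3.png",im[:,:,::-1]);np.save("pics/T3.npy",T);print(T,s["contact_force"],s["qpos"])
```

```text
[[-0.0927  0.8654  0.4924  0.3119]
 [ 0.9957  0.0786  0.0491 -0.1638]
 [ 0.0038  0.4949 -0.869   0.4624]
 [ 0.      0.      0.      1.    ]] [-0.0434  0.9549 -0.3673] [-0.924  -0.2206  1.9418  0.4755  1.1757 -1.1471]
```

View pics/w3.png

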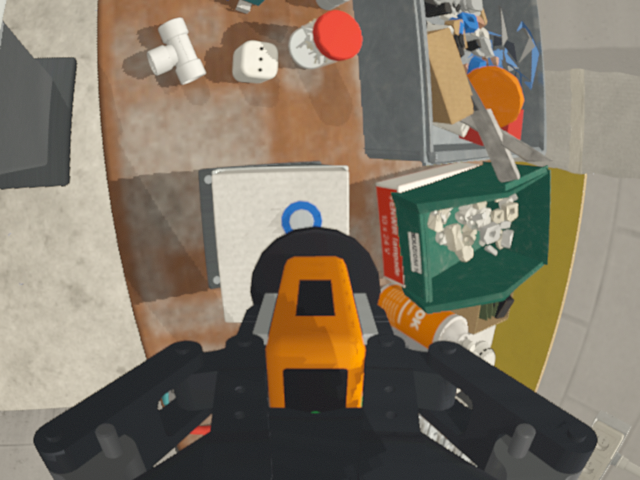

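Run:
```python
from h import *
T=np.load("pics/T3.npy");w=cv2.imread("pics/w3.png")[:,:,::-1]
t=cv2.imread("pics/top0.png")[:,:,::-1];s=cv2.imread("pics/scene0.png")[:,:,::-1]
rs=[]
for n,im,b in(("wrist",w,(270,190,335,245)),("top",t,(415,235,460,275)),("scene",s,(410,250,450,280))):
    m,l,B=blobs(im,(100,110,60),(125,255,255),b)
    cs,hh=cv2.findContours(m,cv2.RETR_CCOMP,cv2.CHAIN_APPROX_NONE)
    for c,h in zip(cs,hh[0]):
        if len(c)>12:
            e=cv2.fitEllipse(c);print(n,"inner" if h[3]>=0 else "outer",e)
            if h[3]>=0 or n!="wrist": u=e[0]
            if n=="wrist" and h[3]>=0:break
    rs.append(ray(n,*u,T))
print(tri(*rs),tri(rs[0],rs[1]),tri(rs[0],rs[2]));P=tri(*rs)[0]
g=cv2.cvtColor(w,cv2.COLOR_RGB2HSV);wm=((g[:,:,1]<60)&(g[:,:,2]>150))
L=[];Rr=[]
for v in range(178,300,4):
    r=np.where(wm[v,205:262])[0]; 
    if len(r):L.append((205+r[0],v))
for v in range(176,222,3):
    r=np.where(wm[v,330:365])[0]
    if len(r):Rr.append((330+r[-1],v))
Tp=[(u,160+np.where(wm[160:200,u])[0][0]) for u in range(222,342,4)]
print(L[:3],L[-2:],Rr[:2],Rr[-2:],Tp[::8])
psi=np.radians(5.5)
for k in range(4):
    n=np.array([-.5*np.cos(psi),-.5*np.sin(psi),.866])
    def pl(u,v):
        o,d=ray("wrist",u,v,T);return o+d*(n@(P-o))/(n@d)
    out=[]
    for E in(L,Rr,Tp):
        q=np.array([pl(*e) for e in E]);c=q.mean(0);d=np.linalg.svd(q-c)[2][0];out.append((c,d))
    ys=[d*np.sign(d[1]) for c,d in out[:2]];
    a=[np.degrees(np.arctan2(-d[0],d[1])) for d in ys];
    if k in(0,3):print(a,ys,out[2][1],"width",np.linalg.norm(np.cross(out[1][0]-out[0][0],ys[0])))
    psi=np.radians(np.mean(a))
```

```text
wrist outer ((300.908935546875, 219.0831756591797), (32.39838790893555, 36.402400970458984), 78.9919204711914)Traceback (most recent call last):
  File "<stdin>", line 13, in <module>
NameError: name 'u' is not defined
```

```bash
cat > m.py <<'E'
from h import *
T=np.load("pics/T3.npy");w=cv2.imread("pics/w3.png")[:,:,::-1]
t=cv2.imread("pics/top0.png")[:,:,::-1];s=cv2.imread("pics/scene0.png")[:,:,::-1]
rs=[]
for n,im,b in(("wrist",w,(270,190,335,245)),("top",t,(415,235,460,275)),("scene",s,(410,250,450,280))):
    m,l,B=blobs(im,(100,110,60),(125,255,255),b)
    c=max(cv2.findContours(m,cv2.RETR_EXTERNAL,cv2.CHAIN_APPROX_NONE)[0],key=len)
    c=cv2.convexHull(c) if n!="wrist" else np.array([p for p in c if p[0,1]<225 and np.hypot(p[0,0]-301.5,p[0,1]-219)>14])
    e=cv2.fitEllipse(c);print(n,e);rs.append(ray(n,*e[0],T))
print(tri(*rs),tri(rs[0],rs[1]),tri(rs[0],rs[2]));P=tri(*rs)[0]
g=cv2.cvtColor(w,cv2.COLOR_RGB2HSV);wm=((g[:,:,1]<60)&(g[:,:,2]>150))
L=[];Rr=[]
for v in range(178,300,4):
    r=np.where(wm[v,205:262])[0]; 
    if len(r):L.append((205+r[0],v))
for v in range(176,222,3):
    r=np.where(wm[v,330:365])[0]
    if len(r):Rr.append((330+r[-1],v))
Tp=[(u,160+np.where(wm[160:200,u])[0][0]) for u in range(222,342,4)]
print(L[:3],L[-2:],Rr[:2],Rr[-2:],Tp[::8])
psi=np.radians(5.5)
for k in range(4):
    n=np.array([-.5*np.cos(psi),-.5*np.sin(psi),.866])
    def pl(u,v):
        o,d=ray("wrist",u,v,T);return o+d*(n@(P-o))/(n@d)
    out=[]
    for E in(L,Rr,Tp):
        q=np.array([pl(*e) for e in E]);c=q.mean(0);d=np.linalg.svd(q-c)[2][0];out.append((c,d))
    ys=[d*np.sign(d[1]) for c,d in out[:2]];
    a=[np.degrees(np.arctan2(-d[0],d[1])) for d in ys];
    if k in(0,3):print(a,ys,out[2][1],"width",np.linalg.norm(np.cross(out[1][0]-out[0][0],ys[0])))
    psi=np.radians(np.mean(a))
E
python3 m.py
```

```text
wrist ((301.2915954589844, 218.69053649902344), (33.80328369140625, 38.29848861694336), 92.1511459350586)
top ((436.2442321777344, 253.07907104492188), (12.012290954589844, 14.955934524536133), 67.8775863647461)
scene ((429.5383605957031, 264.3271789550781), (14.697980880737305, 17.159503936767578), 87.93505859375)
(array([ 0.4791, -0.1468,  0.1421]), [np.float64(0.0008338036421648847), np.float64(0.0012892839168732657), np.float64(0.0005173847157528348)]) (array([ 0.4792, -0.147 ,  0.1423]), [np.float64(0.0010537725504842254), np.float64(0.0010537725504841853)]) (array([ 0.4795, -0.1461,  0.1415]), [np.float64(6.102407392773482e-05), np.float64(6.102407392768905e-05)])
[(np.int64(205), 178), (np.int64(206), 182), (np.int64(212), 186)] [(np.int64(221), 294), (np.int64(222), 298)] [(np.int64(348), 176), (np.int64(348), 179)] [(np.int64(349), 218), (np.int64(349), 221)] [(222, np.int64(160)), (254, np.int64(160)), (286, np.int64(166)), (318, np.int64(166))]
[np.float64(6.276229189514735), np.float64(7.4919924573816745)] [array([-0.1093,  0.994 , -0.0078]), array([-0.1304,  0.9913, -0.0201])] [0.8668 0.0075 0.4986] width 0.12494593616079709
[np.float64(6.4810101017176445), np.float64(7.979766904157316)] [array([-0.1129,  0.9936,  0.0074]), array([-0.1388,  0.9903, -0.0077])] [0.8675 0.0075 0.4974] width 0.1248368015378195
```

```bash
sed -i 's/^print(L\[:3\].*/L=[p for p in L if p[1]>184];Tp=[p for p in Tp if p[1]>163];print(L[::6],Rr,Tp[::3])/' m.py; python3 m.py|tail -4
python3 - <<'E'
from h import *
t=cv2.imread("pics/top0.png")[:,:,::-1]
# top view: top and bottom face edges, level lines at their heights
g=cv2.cvtColor(t,cv2.COLOR_RGB2HSV);wm=((g[:,:,1]<70)&(g[:,:,2]>140))
for lab,z in(("bot",.10),("top",.165)):
    q=[]
    for u in range(422,472):
        r=np.where(wm[210:300,u])[0]; q.append(onz("top",u,210+(r[-1] if lab=="bot" else r[0]),z))
    q=np.array(q);f=np.polyfit(q[:,1],q[:,0],1);res=q[:,0]-np.polyval(f,q[:,1]);k=abs(res)<.002;f=np.polyfit(q[k,1],q[k,0],1);print(lab,k.sum(),np.degrees(np.arctan(-f[0])))
E
```

```text
(array([ 0.4791, -0.1468,  0.1421]), [np.float64(0.0008338036421648847), np.float64(0.0012892839168732657), np.float64(0.0005173847157528348)]) (array([ 0.4792, -0.147 ,  0.1423]), [np.float64(0.0010537725504842254), np.float64(0.0010537725504841853)]) (array([ 0.4795, -0.1461,  0.1415]), [np.float64(6.102407392773482e-05), np.float64(6.102407392768905e-05)])
[(np.int64(212), 186), (np.int64(214), 210), (np.int64(216), 234), (np.int64(218), 258), (np.int64(214), 282)] [(np.int64(348), 176), (np.int64(348), 179), (np.int64(348), 182), (np.int64(348), 185), (np.int64(348), 188), (np.int64(348), 191), (np.int64(348), 194), (np.int64(348), 197), (np.int64(348), 200), (np.int64(349), 203), (np.int64(349), 206), (np.int64(348), 209), (np.int64(349), 212), (np.int64(349), 215), (np.int64(349), 218), (np.int64(349), 221)] [(258, np.int64(167)), (270, np.int64(167)), (282, np.int64(167)), (294, np.int64(166)), (306, np.int64(166)), (318, np.int64(166)), (330, np.int64(165))]
[np.float64(5.3229267928103425), np.float64(7.4919924573816745)] [array([-0.0928,  0.9957,  0.0018]), array([-0.1304,  0.9913, -0.0201])] [0.8606 0.097  0.5   ] width 0.12382630125718591
[np.float64(5.462850057476522), np.float64(7.812621187661551)] [array([-0.0952,  0.9954,  0.0118]), array([-0.1359,  0.9906, -0.0119])] [0.8606 0.097  0.5   ] width 0.12375115952997247
bot 50 7.11610908694514
top 37 6.202924253254491
```

carry_out(linear=[[0.012,0,-0.035],[0.015,0.001,-0.045],[0.015,0.001,-0.045],[0.008,0,-0.02],[0,0,0],[0,0,0]], angular=[[0.073,-0.067,0.038],[0,0,0],[0,0,0],[0,0,0],[0,0,0],[0,0,0]], hand=[0,0,0,0,0,0])

```text
clock: 6.72
position: [0.3385, -0.1606, 0.3907]
ee_rot: [0.171, 0.647, 0.717, 0.195]
contact_force: [-0.0, -0.1, -1.2]
width: 0.0273
gripper_force: 36.4
```

```bash
cat > g.py <<'E'
from h import *
n=np.array([-.4969,-.0557,.866]);B=np.array([.4771,-.147,.1456])
F=[];Ps=[]
for i in range(4):
    s=manip.get_state();F.append(s["contact_force"]);Ps.append(s["position"]);im=manip.get_image("scene")
s=manip.get_state();T=pose(s);print(s["clock"]);print(np.array(F),"Fn",np.mean(F,0)@n)
tip=np.mean(Ps,0)+.2702*T[:3,2];d=tip-B;print("tz",T[:3,2],"pos",s["position"],"height",d@n,"lateral",d-(d@n)*n)
import sys;cv2.imwrite(f"pics/{sys.argv[1]}.png",im[:,:,::-1])
E
python3 g.py s4
```

```text
6.9167
[[-0.0244 -0.1169 -1.1884]
 [-0.4521  0.4307 -0.3192]
 [ 0.3915  0.1632 -0.6791]
 [ 0.7363 -1.0479 -2.2909]] Fn -1.0423600242687847
tz [ 0.5005  0.0537 -0.8641] pos [ 0.338  -0.1624  0.3923] height 0.012624685549524608 lateral [0.0028 0.0008 0.0016]
```

carry_out(linear=[[-0.0044,-0.001,-0.0026],[0.004,0.0004,-0.007],[0,0,0],[0,0,0]], angular=[[0.02,0.045,0.015],[0,0,0],[0,0,0],[0,0,0]], hand=[0,0,0,0])

```text
clock: 7.25
position: [0.3372, -0.1632, 0.3863]
ee_rot: [0.171, 0.649, 0.715, 0.194]
contact_force: [-0.4, -0.2, -0.5]
width: 0.0276
gripper_force: 36.5
```

```bash
python3 g.py s5
python3 - <<'E'
from h import *
a=cv2.imread("pics/s5.png")[200:300,370:490];t=manip.get_image("top")[190:290,380:500,::-1]
cv2.imwrite("pics/c5.png",np.hstack([cv2.resize(x,(390,325),interpolation=2) for x in(a,t)]))
E
```

```text
7.45
[[-0.4327 -0.1789 -0.5316]
 [ 0.2576 -0.2611 -1.649 ]
 [ 0.1673  0.3768 -1.7387]
 [ 0.4674  0.0314 -2.496 ]] Fn -1.4455584118052531
tz [ 0.4962  0.0561 -0.8664] pos [ 0.3373 -0.1632  0.3865] height 0.008731320990572439 lateral [-0.0014 -0.0006 -0.0009]
```

View pics/c5.png

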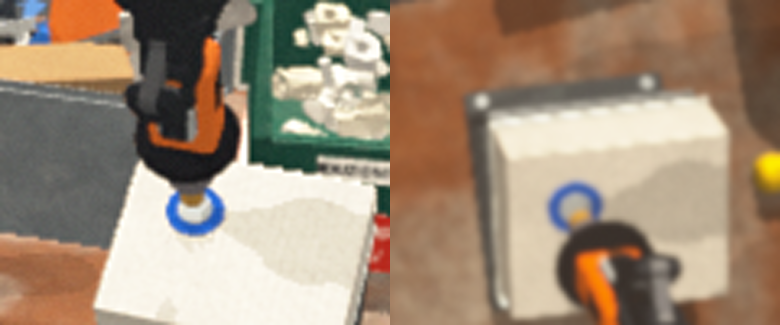

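The nose sits over the button: scene crop nose tip at (190,203) inside the ring at (195,212), top crop nose at (577,218), ring (575,205). I'll approach in small steps.

carry_out(linear=[[0.0046,0.001,-0.004],[0.003,0.0003,-0.0052],[0,0,0],[0,0,0]], angular=[[0,0,0],[0,0,0],[0,0,0],[0,0,0]], hand=[0,0,0,0])

```text
clock: 7.83
position: [0.3412, -0.1623, 0.3815]
ee_rot: [0.17, 0.649, 0.716, 0.194]
contact_force: [-0.0, -0.3, -1.7]
width: 0.0277
gripper_force: 36.5
```

```bash
python3 g.py s6
```

```text
8.0333
[[-0.0183 -0.3172 -1.6794]
 [ 0.6222 -0.7168 -1.9399]
 [ 0.257   0.5593 -2.4452]
 [ 0.5874 -0.589  -1.7214]] Fn -1.8507322971781444
tz [ 0.4962  0.0563 -0.8664] pos [ 0.3412 -0.1624  0.3818] height 0.002638277525227877 lateral [-0.0005  0.     -0.0003]
```

carry_out(linear=[[0.002,0.0002,-0.0034],[0,0,0],[0,0,0],[0,0,0]], angular=[[0,0,0],[0,0,0],[0,0,0],[0,0,0]], hand=[0,0,0,0])

```text
clock: 8.37
position: [0.3421, -0.1623, 0.3801]
ee_rot: [0.171, 0.649, 0.715, 0.194]
contact_force: [0.8, 0.3, -2.8]
width: 0.0277
gripper_force: 36.5
```

```bash
python3 g.py s7
```

```text
8.5667
[[ 0.8215  0.276  -2.8227]
 [-0.3334  0.6013 -1.2538]
 [ 0.2068 -0.7818 -0.7361]
 [ 0.1368  0.5758 -1.0311]] Fn -1.3778208895210982
tz [ 0.4962  0.0562 -0.8664] pos [ 0.3421 -0.1623  0.3801] height 0.0008148635893190711 lateral [-0.0005 -0.0001 -0.0003]
```

carry_out(linear=[[0.0015,0.0002,-0.0026],[0,0,0],[0,0,0],[0,0,0]], angular=[[0,0,0],[0,0,0],[0,0,0],[0,0,0]], hand=[0,0,0,0])

```text
clock: 8.9
position: [0.3429, -0.1623, 0.3789]
ee_rot: [0.171, 0.649, 0.715, 0.194]
contact_force: [-0.7, 0.4, -1.6]
width: 0.0276
gripper_force: 36.8
```

```bash
python3 g.py s8
```

```text
9.1
[[-0.7259  0.3584 -1.5788]
 [ 0.4028  0.2445 -1.1778]
 [-0.0071 -0.4625 -1.4071]
 [ 0.3877  0.0038 -0.5554]] Fn -1.0308310515945225
tz [ 0.4962  0.0561 -0.8664] pos [ 0.3429 -0.1622  0.3789] height -0.0006613128818229943 lateral [-0.0004 -0.0001 -0.0002]
```

carry_out(linear=[[0.0015,0.0002,-0.0026],[0,0,0],[0,0,0],[0,0,0]], angular=[[0,0,0],[0,0,0],[0,0,0],[0,0,0]], hand=[0,0,0,0])

```text
clock: 9.43
position: [0.3437, -0.1622, 0.3777]
ee_rot: [0.171, 0.649, 0.716, 0.194]
contact_force: [-1.5, 0.1, 0.8]
width: 0.0276
gripper_force: 36.9
```

```bash
python3 g.py s9
```

```text
9.6333
[[-1.4903  0.1465  0.765 ]
 [-1.2155 -0.2222  0.3298]
 [-2.0637 -0.9838  0.2849]
 [-1.4242 -0.0124  1.1414]] Fn 1.330158687259469
tz [ 0.4963  0.0561 -0.8663] pos [ 0.3436 -0.1621  0.3776] height -0.0021027382076951036 lateral [-0.0004 -0.0001 -0.0002]
```

carry_out(linear=[[0.002,0.0002,-0.0034],[0.002,0.0002,-0.0034],[0.002,0.0002,-0.0034],[0,0,0],[0,0,0],[0,0,0]], angular=[[0,0,0],[0,0,0],[0,0,0],[0,0,0],[0,0,0],[0,0,0]], hand=[0,0,0,0,0,0])

```text
clock: 10.13
position: [0.3467, -0.1619, 0.3725]
ee_rot: [0.171, 0.649, 0.716, 0.194]
contact_force: [-3.5, -0.3, 2.1]
width: 0.0278
gripper_force: 37.2
```

```bash
python3 g.py s10
```

```text
10.3333
[[-3.5214 -0.2645  2.1336]
 [-2.828  -0.6946  2.5987]
 [-3.1795 -0.2374  2.6522]
 [-3.0099  0.1027  2.9754]] Fn 3.8157715574029676
tz [ 0.4963  0.0562 -0.8664] pos [ 0.3466 -0.1618  0.3725] height -0.008036932839101452 lateral [-0.0004 -0.0001 -0.0002]
```

carry_out(linear=[[0.0007,0.0001,-0.0012],[0,0,0],[0,0,0],[0,0,0],[0,0,0],[0,0,0],[0,0,0],[0,0,0]], angular=[[0,0,0],[0,0,0],[0,0,0],[0,0,0],[0,0,0],[0,0,0],[0,0,0],[0,0,0]], hand=[0,0,0,0,0,0,0,0])

```text
clock: 11.0
position: [0.347, -0.1618, 0.3719]
ee_rot: [0.171, 0.649, 0.715, 0.194]
contact_force: [-2.6, -0.5, 3.2]
width: 0.0276
gripper_force: 37.2
```

```bash
python3 g.py s11
python3 - <<'E'
from h import *
a=cv2.imread("pics/s11.png")[200:300,370:490];t=manip.get_image("top")[190:290,380:500,::-1]
cv2.imwrite("pics/c11.png",np.hstack([cv2.resize(x,(390,325),interpolation=2) for x in(a,t)]))
E
```

```text
11.2
[[-2.6007 -0.487   3.1564]
 [-2.5936 -0.6356  2.9078]
 [-2.3077 -0.8812  3.4574]
 [-3.0533 -0.75    2.8959]] Fn 4.03795062601267
tz [ 0.4962  0.0562 -0.8664] pos [ 0.347  -0.1618  0.3719] height -0.008795036487373472 lateral [-0.0004 -0.0001 -0.0002]
```

View pics/c11.png

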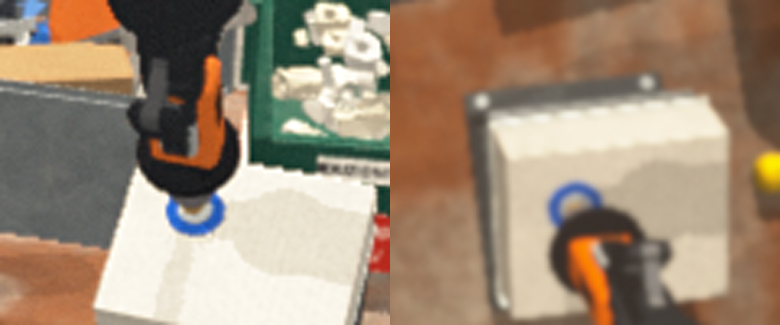

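carry_out(linear=[[0,0,0],[0,0,0],[0,0,0],[0,0,0],[0,0,0],[0,0,0],[0,0,0],[0,0,0]], angular=[[0,0,0],[0,0,0],[0,0,0],[0,0,0],[0,0,0],[0,0,0],[0,0,0],[0,0,0]], hand=[0,0,0,0,0,0,0,0])

```text
clock: 11.92
position: [0.347, -0.1618, 0.3718]
ee_rot: [0.171, 0.649, 0.716, 0.194]
contact_force: [-2.8, -0.5, 3.1]
width: 0.0273
gripper_force: 37.2
```

carry_out(linear=[[0,0,0],[0,0,0],[0,0,0],[0,0,0],[0,0,0],[0,0,0],[0,0,0],[0,0,0]], angular=[[0,0,0],[0,0,0],[0,0,0],[0,0,0],[0,0,0],[0,0,0],[0,0,0],[0,0,0]], hand=[0,0,0,0,0,0,0,0])

```text
clock: 12.58
position: [0.347, -0.1618, 0.3718]
ee_rot: [0.171, 0.649, 0.715, 0.194]
contact_force: [-2.5, -1.2, 4.2]
width: 0.028
gripper_force: 37.2
```

carry_out(linear=[[0,0,0],[0,0,0],[0,0,0],[0,0,0],[0,0,0],[0,0,0],[0,0,0],[0,0,0]], angular=[[0,0,0],[0,0,0],[0,0,0],[0,0,0],[0,0,0],[0,0,0],[0,0,0],[0,0,0]], hand=[0,0,0,0,0,0,0,0])

```text
clock: 13.25
position: [0.347, -0.1618, 0.3718]
ee_rot: [0.171, 0.649, 0.716, 0.194]
contact_force: [-1.9, -0.9, 2.5]
width: 0.0274
gripper_force: 37.2
```

```bash
python3 g.py s12
```

```text
13.45
[[-1.947  -0.8966  2.4658]
 [-2.3687 -1.6877  3.2617]
 [-1.9568 -0.2167  3.557 ]
 [-3.2146 -0.9548  3.627 ]] Fn 4.026176470238494
tz [ 0.4961  0.0563 -0.8664] pos [ 0.347  -0.1618  0.3718] height -0.008811126337128598 lateral [-0.0004 -0.0001 -0.0002]
```

Pressed 5.5 N (≈8 mm) and held about 2.9 s; the crop shows the nose on the button at (193,207) in the ring. Retreating square to the face.

carry_out(linear=[[-0.006,-0.0007,0.0104],[-0.012,-0.0013,0.021],[-0.025,-0.003,0.043],[-0.03,-0.003,0.052],[-0.02,-0.002,0.035],[0,0,0.02],[0,0,0],[0,0,0]], angular=[[0,0,0],[0,0,0],[0,0,0],[0,0,0],[0,0,0],[0,0,0],[0,0,0],[0,0,0]], hand=[0,0,0,0,0,0,0,0])

```text
clock: 14.12
position: [0.3004, -0.1666, 0.462]
ee_rot: [0.17, 0.649, 0.715, 0.194]
contact_force: [0.3, 0.8, -1.5]
width: 0.0273
gripper_force: 36.7
```

```bash
cat > d.py <<'E'
from h import *
s=manip.get_state();T=pose(s);G=np.load("pics/Tg.npy")
print(s["clock"],s["position"],"delta mm",(G[:3,3]-T[:3,3])*1e3,"rotvec/0.08",R.from_matrix(G[:3,:3]@T[:3,:3].T).as_rotvec()/.08,s["contact_force"],s["moment"])
tz=T[:3,2];ax=np.cross(tz,G[:3,2]);Q=R.from_rotvec(ax/np.linalg.norm(ax)*np.arcsin(np.linalg.norm(ax)))
print("tilt/0.08",Q.as_rotvec()/.08,"then yaw/.08",R.from_matrix(G[:3,:3]@(Q.as_matrix()@T[:3,:3]).T).as_rotvec()/.08)
E
python3 d.py
```

```text
14.1167 [ 0.3004 -0.1666  0.462 ] delta mm [ 236.103   514.6516 -161.8487] rotvec/0.08 [-2.5183  6.0855  6.7744] [ 0.3372  0.7893 -1.5425] [-0.0144  0.363  -0.0094]
tilt/0.08 [-0.7333  6.4626  0.0042] then yaw/.08 [-0.0127 -0.0059  6.9325]
```

carry_out(linear=[[0.02,0.064,0.016],[0.028,0.064,0.016],[0.03,0.064,0.008],[0.03,0.064,0],[0.03,0.064,0],[0.03,0.064,0],[0.034,0.064,0],[0.034,0.064,0]], angular=[[-0.092,0.808,0],[-0.092,0.808,0],[-0.092,0.808,0],[-0.092,0.808,0],[-0.092,0.808,0],[-0.092,0.808,0],[-0.092,0.808,0],[-0.092,0.808,0]], hand=[0,0,0,0,0,0,0,0])

```text
clock: 14.78
position: [0.4174, 0.0894, 0.48]
ee_rot: [0.0, 0.671, 0.742, 0.001]
contact_force: [1.3, -0.3, -1.7]
width: 0.0276
gripper_force: 36.9
```

carry_out(linear=[[0.029,0.064,0],[0.029,0.064,0],[0.029,0.064,0],[0.029,0.064,0],[0.029,0.064,0],[0.029,0.064,0],[0.029,0.064,0],[0.029,0.064,0]], angular=[[0,0,0.867],[0,0,0.867],[0,0,0.867],[0,0,0.867],[0,0,0.867],[0,0,0.867],[0,0,0.867],[0,0,0.867]], hand=[0,0,0,0,0,0,0,0])

```text
clock: 15.45
position: [0.5335, 0.3453, 0.4787]
ee_rot: [-0.0, 0.441, 0.898, 0.002]
contact_force: [0.7, -0.5, -1.4]
width: 0.0273
gripper_force: 36.9
```

carry_out(linear=[[0,0,0],[0,0,0],[0,0,0]], angular=[[0,0,0],[0,0,0],[0,0,0]], hand=[0,0,0])

```text
clock: 15.7
position: [0.533, 0.3431, 0.4792]
ee_rot: [-0.0, 0.443, 0.897, 0.002]
contact_force: [-0.0, 0.6, -2.5]
width: 0.0278
gripper_force: 37.2
```

```bash
python3 d.py
```

```text
15.7 [0.533  0.3431 0.4792] delta mm [   3.5145    4.9891 -179.0588] rotvec/0.08 [-0.0278 -0.0089 -0.0174] [-0.021   0.5506 -2.4545] [-0.0415  0.0218 -0.033 ]
tilt/0.08 [-0.0278 -0.009  -0.0001] then yaw/.08 [ 0.      0.     -0.0174]
```

carry_out(linear=[[0.007,0.01,0],[0,0,-0.03],[0,0,-0.05],[0,0,-0.06],[0,0,-0.03],[0,0,-0.01],[0,0,0],[0,0,0]], angular=[[-0.028,-0.009,-0.017],[0,0,0],[0,0,0],[0,0,0],[0,0,0],[0,0,0],[0,0,0],[0,0,0]], hand=[0,0,0,0,0,0,0,0])

```text
clock: 16.37
position: [0.5371, 0.347, 0.393]
ee_rot: [0.003, 0.444, 0.896, 0.004]
contact_force: [1.0, 0.1, -0.8]
width: 0.0278
gripper_force: 37.1
```

```bash
python3 d.py
python3 - <<'E'
from h import *
a=manip.get_image("scene")[165:285,210:300,::-1];t=manip.get_image("wrist")[:,:,::-1]
cv2.imwrite("pics/c13.png",np.hstack([cv2.resize(a,(300,400),interpolation=2),cv2.resize(t[60:460,70:570],(500,400))]))
E
```

```text
16.3667 [0.5371 0.347  0.393 ] delta mm [ -0.5234   1.061  -92.8706] rotvec/0.08 [-0.0391  0.0763  0.0223] [ 1.0261  0.1213 -0.8077] [ 0.0084 -0.0071  0.0291]
tilt/0.08 [-0.039   0.0764 -0.    ] then yaw/.08 [-0.     -0.      0.0223]
```

View pics/c13.png

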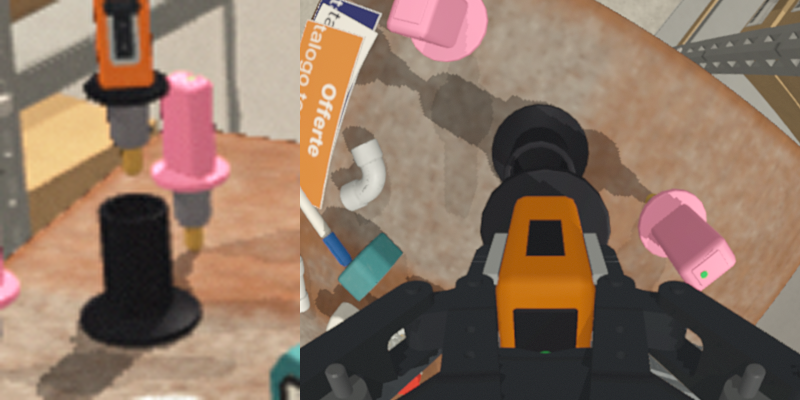

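carry_out(linear=[[-0.001,0.002,0],[0,0,-0.02],[0,0,-0.03],[0,0,-0.03],[0,0,-0.03],[0,0,-0.03],[0,0,0],[0,0,0]], angular=[[-0.039,0.076,0.022],[0,0,0],[0,0,0],[0,0,0],[0,0,0],[0,0,0],[0,0,0],[0,0,0]], hand=[0,0,0,0,0,0,0,0])

```text
clock: 17.13
position: [0.536, 0.3483, 0.321]
ee_rot: [-0.001, 0.443, 0.896, -0.001]
contact_force: [1.2, 0.0, -1.0]
width: 0.0276
gripper_force: 37.2
```

```bash
python3 d.py
```

```text
17.1333 [0.536  0.3483 0.321 ] delta mm [  0.5033  -0.2015 -20.8579] rotvec/0.08 [ 0.0216 -0.0428 -0.0105] [ 1.2446  0.0156 -1.0173] [-0.0056 -0.0105 -0.0361]
tilt/0.08 [ 0.0216 -0.0428  0.    ] then yaw/.08 [ 0.      0.     -0.0105]
```

Lower the last 20 mm gently.

carry_out(linear=[[0.0006,0,-0.012],[0,0,-0.012],[0,0,-0.008],[0,0,-0.004],[0,0,-0.003],[0,0,-0.002],[0,0,0],[0,0,0]], angular=[[0.015,-0.03,0],[0,0,0],[0,0,0],[0,0,0],[0,0,0],[0,0,0],[0,0,0],[0,0,0]], hand=[0,0,0,0,0,0,0,0])

```text
clock: 17.8
position: [0.5366, 0.3483, 0.3015]
ee_rot: [0.001, 0.443, 0.896, 0.001]
contact_force: [0.3, -0.2, -1.4]
width: 0.0274
gripper_force: 37.2
```

```bash
python3 d.py
```

```text
17.8 [0.5366 0.3483 0.3015] delta mm [-0.0891 -0.2423 -1.3775] rotvec/0.08 [-0.0066  0.0135 -0.009 ] [ 0.3222 -0.2137 -1.42  ] [ 0.0245 -0.0049 -0.0677]
tilt/0.08 [-0.0067  0.0135 -0.    ] then yaw/.08 [ 0.     0.    -0.009]
```

carry_out(linear=[[0,0,-0.0014],[0,0,-0.0014],[0,0,-0.0006],[0,0,0],[0,0,0],[0,0,0]], angular=[[0,0,0],[0,0,0],[0,0,0],[0,0,0],[0,0,0],[0,0,0]], hand=[0,0,0,0,0,0])

```text
clock: 18.3
position: [0.5367, 0.3483, 0.3002]
ee_rot: [0.001, 0.443, 0.896, 0.001]
contact_force: [-0.4, -0.5, 2.2]
width: 0.0277
gripper_force: 37.7
```

```bash
python3 d.py
```

```text
18.3 [0.5367 0.3483 0.3002] delta mm [-0.1134 -0.2705 -0.0412] rotvec/0.08 [-0.009   0.0185 -0.0097] [-0.3926 -0.5139  2.1781] [-0.1071  0.1794  0.0195]
tilt/0.08 [-0.0091  0.0185 -0.    ] then yaw/.08 [ 0.      0.     -0.0097]
```

carry_out(linear=[[0,0,0],[0,0,0],[0,0,0],[0,0,0],[0,0,0],[0,0,0],[0,0,0],[0,0,0]], angular=[[0,0,0],[0,0,0],[0,0,0],[0,0,0],[0,0,0],[0,0,0],[0,0,0],[0,0,0]], hand=[0.35,0.4,0.5,0.6,0.8,1,1,1])

```text
clock: 18.97
position: [0.5366, 0.3483, 0.2997]
ee_rot: [0.001, 0.443, 0.896, 0.001]
contact_force: [-0.2, 0.7, -0.4]
width: 0.0855
gripper_force: 0.0
```

carry_out(linear=[[0,0,0.02],[0,0,0.04],[0,0,0.06],[0,0,0.06],[0,0,0.06],[0,0,0.04],[0,0,0],[0,0,0]], angular=[[0,0,0],[0,0,0],[0,0,0],[0,0,0],[0,0,0],[0,0,0],[0,0,0],[0,0,0]], hand=[1,1,1,1,1,1,1,1])

```text
clock: 19.63
position: [0.5365, 0.3483, 0.4419]
ee_rot: [0.002, 0.443, 0.896, 0.003]
contact_force: [0.1, -0.6, -0.4]
width: 0.0857
gripper_force: 0.0
```

Run:
```python
from h import *
print(manip.get_state()["clock"],manip.get_state()["position"])
a=manip.get_image("scene")[165:285,210:300,::-1];t=manip.get_image("wrist")[:,:,::-1]
cv2.imwrite("pics/c14.png",np.hstack([cv2.resize(a,(300,400),interpolation=2),cv2.resize(t[60:460,70:570],(500,400))]))
```

```text
19.6333 [0.5365 0.3483 0.4419]
```

View pics/c14.png

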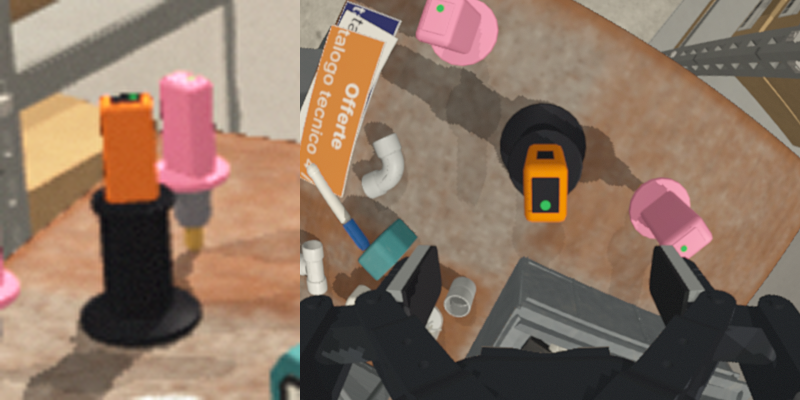

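The wand stands upright in the holster, collar on the rim (scene crop (130,195)), and the gripper is clear of it.

```bash
python3 -c "
from rig import manip
print(manip.sign_off())"
```

```text
the job is handed in; nothing more can be done
None
```

The carton is booked in and the job is handed in at about 19.6 s: I held the wand square on the button for about 2.9 s with its nose in about 8 mm (estimated from contact force and travel), then put it back upright in its holster, collar on the rim, and let go.

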